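Sort bare puppet limbs into their fitting cradles

TASK

Pick out the three bare carved puppet limbs from among the other wooden things and lay each one flat in the cradle made for its size, between the four corner stops: the longest limb in the longest cradle, the middle one in the middle cradle, the shortest in the shortest. Either end may point either way. Leave the dowel, the wooden block and the sanding block where they lie.

Things in the scene. Friction and masses are not known exactly. Their poses are not given: they have to be found in the camera images.
- limb_long: The longest of three bare pale-wood carved puppet limbs, a rounded bar with a small wire screw eye at each end: 151 mm long over all (x 34 wide x 29 high), solid for 130 mm of that about the middle.. Origin at the middle of its underside; y along its length, z up. Grasp across its middle from above.
- limb_mid: The middle-sized of three bare pale-wood carved puppet limbs, a rounded bar with a small wire screw eye at each end: 131 mm long over all (x 26 wide x 22 high), solid for 110 mm of that about the middle.. Origin at the middle of its underside; y along its length, z up. Grasp across its middle from above.
- limb_short: The shortest of three bare pale-wood carved puppet limbs, a rounded bar with a small wire screw eye at each end: 111 mm long over all (x 21 wide x 18 high), solid for 90 mm of that about the middle.. Origin at the middle of its underside; y along its length, z up. Grasp across its middle from above.
- cradle_long: The longest of three fixed cradles, for the longest limb: plywood board 185 x 70 mm, 6 mm thick, with four L-shaped corner stops (14 mm above the board, 5 mm thick, 22 mm along each long side, 12 mm along each end) round a space 167 x 52 mm; the middles of the long sides are open for fingers. Origin: middle of the board's underside, at table height; y along its length, z up.
- cradle_mid: The middle-sized of three fixed cradles, for the middle-sized limb: plywood board 165 x 62 mm, 6 mm thick, with four L-shaped corner stops (14 mm above the board, 5 mm thick, 22 mm along each long side, 12 mm along each end) round a space 147 x 44 mm; the middles of the long sides are open for fingers. Origin: middle of the board's underside, at table height; y along its length, z up.
- cradle_short: The shortest of three fixed cradles, for the shortest limb: plywood board 145 x 57 mm, 6 mm thick, with four L-shaped corner stops (14 mm above the board, 5 mm thick, 22 mm along each long side, 12 mm along each end) round a space 127 x 39 mm; the middles of the long sides are open for fingers. Origin: middle of the board's underside, at table height; y along its length, z up.
- dowel: Bystander, not a limb: a straight, evenly thick, darker beech dowel offcut, 180 mm long, 18 mm thick. Origin at the middle of its underside; y along its length. Leave where it lies.
- wood_blank: Bystander, not a limb: a sharp-edged rectangular wooden block with a pencilled profile, 120 mm long, 45 mm wide, 40 mm high. Origin at the middle of its underside; y along its length. Leave where it lies.
- sanding_block: Bystander, not a limb: a cork sanding block in abrasive paper, 112 mm long, 62 mm wide, 36 mm high. Origin at the middle of its underside; y along its length. Leave where it lies.
Things that resemble listed ones, but are neither listed nor needed, are in the scene too. Leave any orange or yellow look-alike of the limb_short alone.

How it is judged:
By the outcome, as a careful person would: the job done as asked, in the order asked, and still so for the second after the job is handed in, with the robot touching nothing.
It also fails if it takes over 88 s, if anything falls off the work surface, if the arm or the gripper's body presses on something with over 40 N, if the wrist force passes 120 N, or if a joint passes its speed limit or range.

ROBOT

A 6-joint arm with a two-finger parallel gripper is mounted at the origin on a cart in front of the work surface, level with it; the furniture and walls round the work are solid. World frame = base frame: x ahead of the robot, y to its left, z up, the work surface at z = 0. Lengths are in mm, angles in degrees, forces in N, time in s.
With the tool pointing down it reaches from about 300 to 850 mm from the base axis. Payload 4.2 kg.
Tool frame: the origin (TCP) lies at the very end of the fingers, on their centre line; the grasp point (between the pads) lies 19 mm behind it (env.grasp_offset is the distance from the TCP to the grasp point, in mm); z points along the fingers, y is the line along which they close (so a half turn about z gives the same grasp; the last joint's range is limited). The gripper opens to 91 mm and grips with 3 to 60 N. Pads are 32 mm wide; open, the fingers measure 118 mm over their backs; the gripper's body (76 mm by 178 mm) begins 60 mm behind the grasp point.
Start: joints at [-72.365, 18.312, 89.639, -0, 72.044, -1.146], TCP at [185.131, -544.398, 213.976] pointing down, gripper open.
Joint ranges: [-177.97, 177.97], [-48.28, 115.42], [12.27, 149.76], [-77.06, 257.06], [2.81, 150.46], [-146.56, 146.56]. Speed limits (degrees/s): [147.25, 147.25, 180, 180, 180, 180].

INTERFACE

Orientations are given as [roll, pitch, yaw] about the fixed x, y, z axes, in that order (R = Rz(yaw) Ry(pitch) Rx(roll)).
In Python, from workcell import env gives the robot as it stands. The module is installed in compiled form; this text tells all that it offers.
- The arm moves only by the tool send_rows, never from a script. Its argument "motion" is a list of rows, each an object of numbers: "tx", "ty", "tz": the shift along the tool's x, y, z in units of 500 mm (1.0 is 500 mm); "rx", "ry", "rz": the turn, a rotation vector about the tool's x, y, z in units of 30 degrees (1.0 is 30 degrees); "gripper": the closure, from -1 (fully open) to 1 (shut). In form: [{"tx": .., "ty": .., "tz": .., "rx": .., "ry": .., "rz": .., "gripper": ..}, ...]. A call has 1 to 12 rows; each row shifts and turns the commanded pose from where the row before left it, along the tool's axes as they then stand; what a row does not reach is not made up. A row lasts 1/8 s, in which the tool goes at most 62.5 mm and 10.7 degrees, less where a joint would pass 70% of its speed; a pose out of reach is approached as far as the arm can. A call with a number of a shift or a turn outside -1 to 1 is refused whole. A call with a gripper value outside its range is refused whole. The fingers move at their own pace and stop on an object; "grip_force" is the grip in N (left out, the last holds). Time passes only in rows, so rows that do not move let the fingers close. It gives the time, the measured TCP pose, the force, the opening and the grip force at its end, in the units of the state.
- env.state(): the state, without advancing time (a new reading comes with each control period).
- env.grab_frame(name): name is "side" or "top"; returns a dict with "frame" (384x512x3 uint8, red, green, blue), "vertical_fov" (degrees; the focal length in pixels is half the picture's height over the tangent of half this angle, whatever the lens; pixels are square), "cx", "cy" (the principal point, pixels), "k1" (the pictures are not rectified: a ray, as slopes to the right and down, at radius r is drawn at 1 + k1 r^2 times it, then the intrinsics apply), "rvec" (rotation vector, rad) and "tvec" (3), from world to camera coordinates, as OpenCV has them. Camera axes: x right, y down, z forward; pixel columns grow to the right and rows downward; lengths in mm; the calibration is good to about 2 mm. A picture is of the moment at which its call begins. There is no depth.
- env.job_done(): hands the job in; it is judged then, once.
The state is a dict: "time_s": time; "qpos": joint angles; "qvel": joint speeds; "effort": joint torques, N m; "ee_pos": TCP position; "ee_rot": TCP orientation; "force": force on the tool from outside, world axes, zero at the start; "torque": the same for the moment, N m; "gripper_width": finger opening in mm; "gripper_force": force on a finger pad.
Only numpy, scipy, OpenCV 4.12 (cv2) and the standard library are available. Lean on these libraries where they do the work, as an engineer would, in place of code of your own. Each camera call takes 0.05 s, during which the arm holds its last target. There are 200 camera calls.

## Working session

There is one attempt and no reset: what is moved stays moved. The work goes in short steps, Python scripts to look and compute and a tool call to move; the robot and the scene stay as the last step left them, time stands still between calls to the robot, and variables do not carry over. Pictures are saved under pics/ and viewed, at most 14 in all, crops included, and the job is handed in when it is done.

Besides the shell and the picture viewer there is one more tool, called as a command line: name --argument value ..., lists and objects as JSON in quotes. send_rows: Moves the arm, as the interface text tells. Shifts and turns lie within -1 to 1; 1 stands for 500 mm of shift or 30 degrees of turn. Its arguments: {"type":"object","properties":{"motion":{"type":"array"},"grip_force":{"type":"number"}},"required":["motion"]}

```bash
mkdir -p pics; cat > h.py <<'E'
import numpy as np, cv2, sys
from workcell import env
def grab(n,f=None):
    d=env.grab_frame(n)
    if f: cv2.imwrite(f,d["frame"][:,:,::-1])
    return d
def cam(d):
    f=d["frame"].shape[0]/2/np.tan(np.radians(d["vertical_fov"])/2)
    return f,cv2.Rodrigues(np.array(d["rvec"],float))[0],np.array(d["tvec"],float).ravel()
def unproj(d,uv,z):
    f,R,t=cam(d); o=[]
    K=np.array([[f,0,d["cx"]],[0,f,d["cy"]],[0,0,1]])
    p=cv2.undistortPoints(np.array(uv,float).reshape(-1,1,2),K,np.array([d["k1"],0,0,0.]))[:,0]
    c=-R.T@t
    r=np.c_[p,np.ones(len(p))]@R
    return c+r*((z-c[2])/r[:,2])[:,None]
def proj(d,P):
    f,R,t=cam(d);K=np.array([[f,0,d["cx"]],[0,f,d["cy"]],[0,0,1]])
    return cv2.projectPoints(np.array(P,float).reshape(-1,1,3),np.array(d["rvec"],float),t,K,np.array([d["k1"],0,0,0.]))[0][:,0]
E
python3 - <<'E'
from h import *
import pickle
for n in("top","side"):
    d=grab(n); pickle.dump(d,open(n+".pkl","wb"))
    cv2.imwrite(f"pics/{n}0.png",cv2.resize(d["frame"][:,:,::-1],(800,600),interpolation=cv2.INTER_CUBIC))
    f,R,t=cam(d); print(n,f,d["k1"],-R.T@t)
print(env.state())
E
```

```text
top 488.60376330799755 -0.15291721229407673 [ 329.07052598  -18.91335491 1670.99812182]
side 491.83675490910343 -0.18000699171981427 [  417.69825883 -1189.2640542    777.33511449]
{'time_s': 0.1, 'qpos': array([-7.23652131e+01,  1.83469172e+01,  8.96981243e+01,  3.52187812e-04,
        7.20430164e+01, -1.14706971e+00]), 'qvel': array([-0.05864697, -0.10211756, -0.17284951, -0.00125102,  0.06622378,
       -0.03026564]), 'effort': array([ 1.24976807e-03, -4.13325906e+01, -2.32507414e+01,  7.29023991e-02,
        4.22735210e-02, -7.13758618e-05]), 'ee_pos': array([ 184.98963455, -543.9683768 ,  213.22373384]), 'ee_rot': array([-1.79911966e+02, -2.09761130e-03,  1.87817462e+01]), 'force': array([-0.79738341,  0.165538  ,  0.3342972 ]), 'torque': array([ 0.0860639 ,  0.06122312, -0.00137926]), 'gripper_force': 0.0, 'gripper_width': 91.21033442331105}
```

View pics/top0.png

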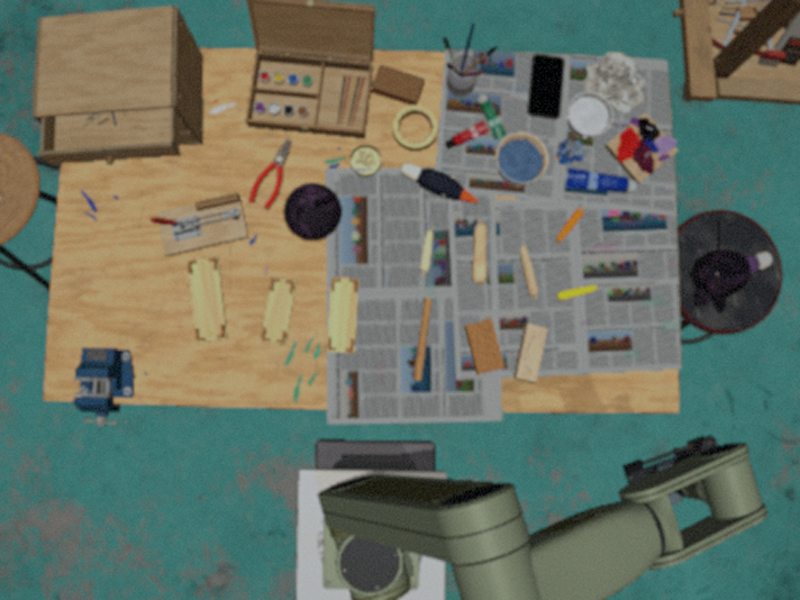

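View pics/side0.png

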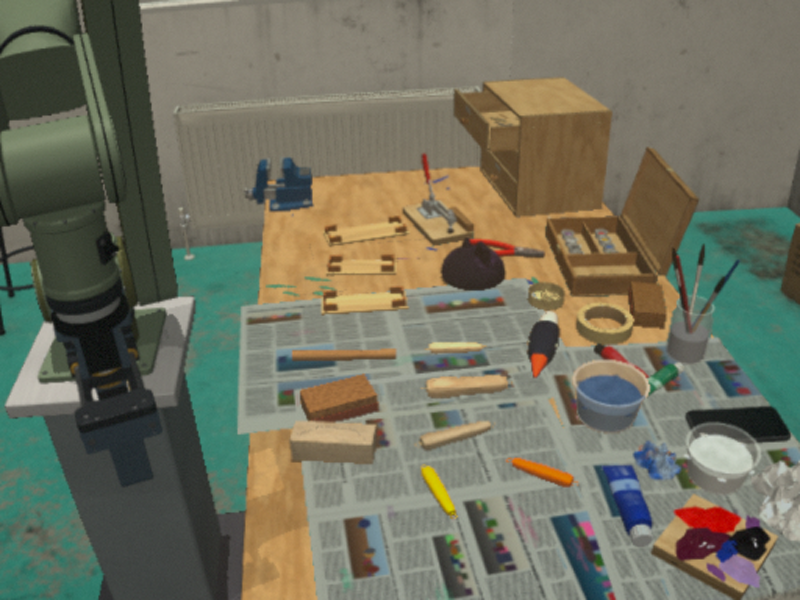

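Top view (800-px picture): limb candidates are at (427,252), (480,252) and (529,271). The cradles are at (207,300), (278,310) and (343,315). The dowel is at (423,340), the cork block at (485,347) and the wood block at (531,352). The orange (570,225) and yellow (577,293) pieces are look-alikes. Next I measure sizes.

```bash
python3 - <<'E'
from h import *
import pickle
d=pickle.load(open("top.pkl","rb")); im=d["frame"][:,:,::-1]
a=cv2.resize(im[130:250,250:370],(600,600),interpolation=cv2.INTER_CUBIC); cv2.imwrite("pics/cl.png",a)
a=cv2.resize(im[155:235,110:240],(780,480),interpolation=cv2.INTER_CUBIC); cv2.imwrite("pics/cc.png",a)
E
```

```text
(no output)
```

View pics/cl.png

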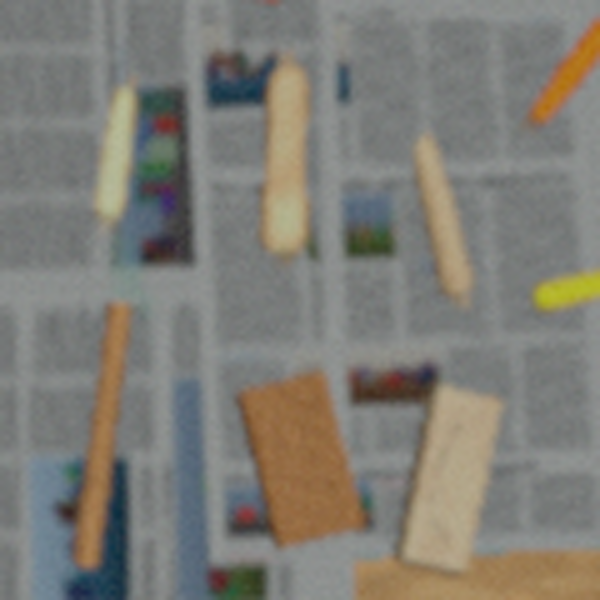

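View pics/cc.png

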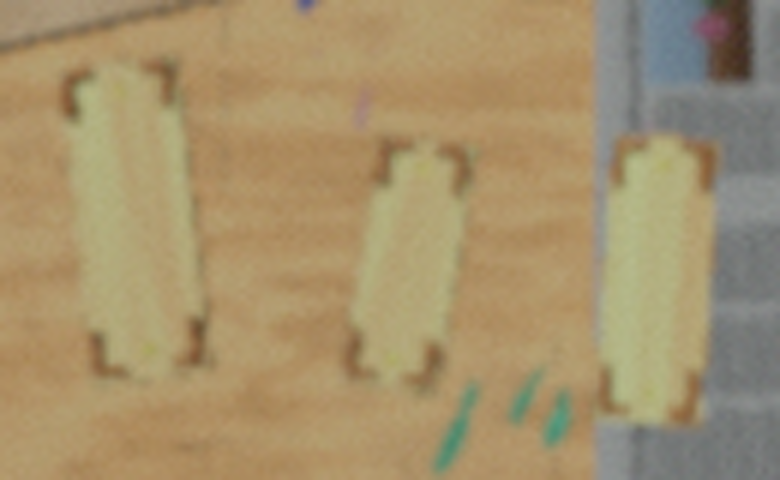

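```bash
python3 - <<'E'
from h import *
import pickle
d=pickle.load(open("top.pkl","rb"))
def L(n,pts,z,s,o):
    uv=np.array(pts,float)/s+o-0.5+.5/s
    P=unproj(d,uv,z)[:,:2]; return P
for n,p,z in [("A",[(130,75),(103,222)],9),("B",[(288,58),(287,258)],14),("C",[(424,135),(462,305)],11),("yellow",[(535,297),(600,280)],9),("dowel",[(118,305),(88,570)],9)]:
    P=L(n,p,z,5,np.array([250,130])); v=P[1]-P[0]
    print(n,P.mean(0).round(1),"len",np.hypot(*v).round(1),"ang",np.degrees(np.arctan2(v[1],v[0])).round(1),P.round(0).tolist())
for n,p in [("K1",[(64,72),(175,60),(206,366),(95,378)]),("K2",[(383,140),(468,150),(435,388),(347,374)]),("K3",[(615,135),(717,142),(700,424),(602,412)])]:
    P=L(n,p,20,6,np.array([110,155])); v=(P[3]+P[2]-P[0]-P[1])/2;w=(P[1]+P[2]-P[0]-P[3])/2
    print(n,P.mean(0).round(1),"len",np.hypot(*v).round(1),"wid",np.hypot(*w).round(1),"ang",np.degrees(np.arctan2(v[1],v[0])).round(1))
s=pickle.load(open("side.pkl","rb"))
S=512/800
for n,p,z in [("A",[(428,346),(483,347)],9),("B",[(425,385),(511,380)],14),("C",[(420,441),(491,427)],11)]:
    P=unproj(s,np.array(p)*S,z)[:,:2]; v=P[1]-P[0]
    print("side",n,P.mean(0).round(1),np.hypot(*v).round(1),np.degrees(np.arctan2(v[1],v[0])).round(1))
im=d["frame"]
for n,x,y in [("A",116,150),("B",287,150),("C",445,220),("Y",570,290),("O",565,75)]:
    u,v=250+x//5,130+y//5; print(n,im[v-1:v+2,u-1:u+2].mean((0,1)))
E
```

```text
A [ 633.6 -111.6] len 105.2 ang 170.5 [[685.0, -120.0], [582.0, -103.0]]
B [ 628.9 -229.8] len 140.5 ang 179.8 [[699.0, -230.0], [559.0, -230.0]]
C [ 588.1 -338.8] len 121.5 ang -167.7 [[647.0, -326.0], [529.0, -352.0]]
yellow [ 542.  -426.7] len 47.9 ang -74.5 [[536.0, -404.0], [548.0, -450.0]]
dowel [ 433.8 -105. ] len 182.0 ang 174.4 [[524.0, -114.0], [343.0, -96.0]]
K1 [512.1 368.9] len 176.9 wid 64.3 ang -171.4
K2 [490.1 211.1] len 135.4 wid 49.8 ang 173.8
K3 [484.5  69.1] len 158.9 wid 56.8 ang 178.4
side A [ 632.  -113.1] 95.6 -10.6
side B [ 632.5 -223.1] 140.3 -3.4
side C [ 590.8 -339.5] 111.3 7.7
A [178.77777778 180.33333333 147.66666667]
B [179.11111111 163.77777778 126.        ]
C [175.66666667 158.55555556 127.66666667]
Y [177.33333333 177.88888889  44.44444444]
O [176.77777778 115.44444444  28.        ]
```

send_rows --motion '[{"tx":0.104,"ty":-0.031,"gripper":-1},{"tx":0.104,"ty":-0.031,"gripper":-1},{"tx":0.104,"ty":-0.031,"gripper":-1},{"tx":0.104,"ty":-0.031,"gripper":-1},{"tx":0.104,"ty":-0.031,"gripper":-1},{"tx":0.104,"ty":-0.031,"gripper":-1},{"tx":0.104,"ty":-0.031,"gripper":-1},{"tx":0.104,"ty":-0.031,"gripper":-1},{"tx":0.104,"ty":-0.031,"gripper":-1},{"tx":0.104,"ty":-0.031,"gripper":-1},{"rz":0.338,"gripper":-1},{"rz":0.338,"gripper":-1}]' --grip_force 20

```text
invalid input at $.motion[0]: expected keys tx, ty, tz, rx, ry, rz, gripper
```

send_rows --motion '[{"tx":0.104,"ty":-0.031,"tz":0,"rx":0,"ry":0,"rz":0,"gripper":-1},{"tx":0.104,"ty":-0.031,"tz":0,"rx":0,"ry":0,"rz":0,"gripper":-1},{"tx":0.104,"ty":-0.031,"tz":0,"rx":0,"ry":0,"rz":0,"gripper":-1},{"tx":0.104,"ty":-0.031,"tz":0,"rx":0,"ry":0,"rz":0,"gripper":-1},{"tx":0.104,"ty":-0.031,"tz":0,"rx":0,"ry":0,"rz":0,"gripper":-1},{"tx":0.104,"ty":-0.031,"tz":0,"rx":0,"ry":0,"rz":0,"gripper":-1},{"tx":0.104,"ty":-0.031,"tz":0,"rx":0,"ry":0,"rz":0,"gripper":-1},{"tx":0.104,"ty":-0.031,"tz":0,"rx":0,"ry":0,"rz":0,"gripper":-1},{"tx":0.104,"ty":-0.031,"tz":0,"rx":0,"ry":0,"rz":0,"gripper":-1},{"tx":0.104,"ty":-0.031,"tz":0,"rx":0,"ry":0,"rz":0,"gripper":-1},{"tx":0,"ty":0,"tz":0,"rx":0,"ry":0,"rz":0.338,"gripper":-1},{"tx":0,"ty":0,"tz":0,"rx":0,"ry":0,"rz":0.338,"gripper":-1}]' --grip_force 20

```text
time_s: 1.6
ee_pos: [627.9, -229.3, 212.9]
ee_rot: [-180.0, 0.1, -1.7]
force: [-0.4, -0.6, -0.5]
gripper_width: 91.5
gripper_force: 0.0
```

send_rows --motion '[{"tx":0,"ty":0,"tz":0.1,"rx":0,"ry":0,"rz":0,"gripper":-1},{"tx":0,"ty":0,"tz":0.1,"rx":0,"ry":0,"rz":0,"gripper":-1},{"tx":0,"ty":0,"tz":0.1,"rx":0,"ry":0,"rz":0,"gripper":-1},{"tx":0,"ty":0,"tz":0,"rx":0,"ry":0,"rz":0,"gripper":-1}]'

```text
time_s: 2.1
ee_pos: [624.2, -229.0, 59.4]
ee_rot: [-179.8, 0.6, -1.5]
force: [-0.3, 0.3, 0.0]
gripper_width: 91.3
gripper_force: 0.0
```

```bash
python3 - <<'E'
from h import *
d=grab("side"); a=d["frame"][170:330,190:400,::-1]
cv2.imwrite("pics/s1.png",cv2.resize(a,(787,600),interpolation=cv2.INTER_CUBIC)); print(env.state()["ee_pos"])
E
```

```text
[ 626.62459092 -229.89422647   62.66771961]
```

View pics/s1.png

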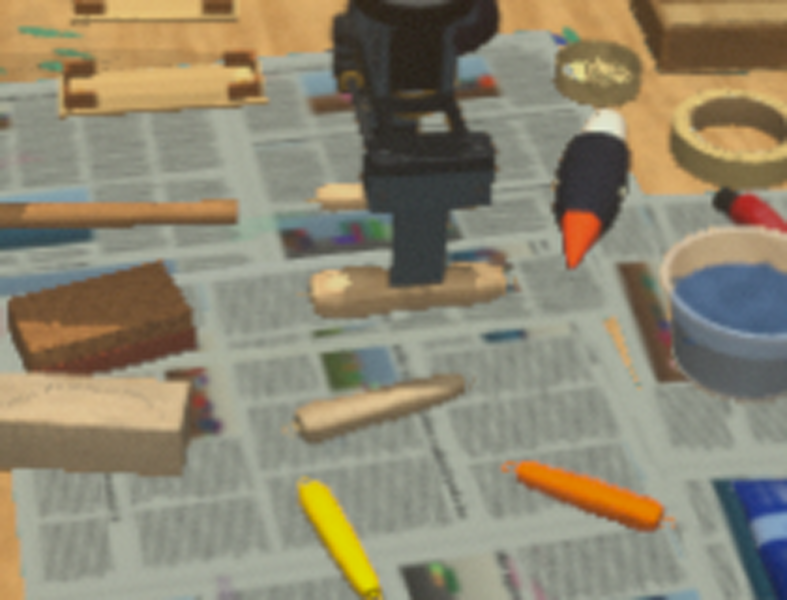

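The side view shows the gripper square over the middle of the long limb, with the near finger at about (418,270) and the limb spanning x 310–510. Descend, grip, lift.

send_rows --motion '[{"tx":0,"ty":0,"tz":0.058,"rx":0,"ry":0,"rz":0,"gripper":-1},{"tx":0,"ty":0,"tz":0.056,"rx":0,"ry":0,"rz":0,"gripper":-1},{"tx":0,"ty":0,"tz":0,"rx":0,"ry":0,"rz":0,"gripper":1},{"tx":0,"ty":0,"tz":0,"rx":0,"ry":0,"rz":0,"gripper":1},{"tx":0,"ty":0,"tz":0,"rx":0,"ry":0,"rz":0,"gripper":1},{"tx":0,"ty":0,"tz":0,"rx":0,"ry":0,"rz":0,"gripper":1},{"tx":0,"ty":0,"tz":0,"rx":0,"ry":0,"rz":0,"gripper":1},{"tx":0,"ty":0,"tz":0,"rx":0,"ry":0,"rz":0,"gripper":1}]' --grip_force 20

```text
time_s: 3.15
ee_pos: [627.6, -230.1, 7.1]
ee_rot: [-180.0, -0.0, -1.5]
force: [-0.1, -1.0, 3.4]
gripper_width: 34.1
gripper_force: 20.5
```

send_rows --motion '[{"tx":0,"ty":0,"tz":-0.05,"rx":0,"ry":0,"rz":0,"gripper":1},{"tx":0,"ty":0,"tz":-0.1,"rx":0,"ry":0,"rz":0,"gripper":1},{"tx":0,"ty":0,"tz":-0.1,"rx":0,"ry":0,"rz":0,"gripper":1},{"tx":0,"ty":0,"tz":-0.05,"rx":0,"ry":0,"rz":0,"gripper":1},{"tx":0,"ty":0,"tz":0,"rx":0,"ry":0,"rz":-0.337,"gripper":1}]'

```text
time_s: 3.78
ee_pos: [628.8, -230.8, 159.9]
ee_rot: [179.8, -0.3, 8.9]
force: [-1.3, -0.3, -1.0]
gripper_width: 34.5
gripper_force: 20.0
```

send_rows --motion '[{"tx":-0.0041,"ty":-0.1018,"tz":0,"rx":0,"ry":0,"rz":0,"gripper":1},{"tx":-0.0041,"ty":-0.1018,"tz":0,"rx":0,"ry":0,"rz":0,"gripper":1},{"tx":-0.0041,"ty":-0.1018,"tz":0,"rx":0,"ry":0,"rz":0,"gripper":1},{"tx":-0.0041,"ty":-0.1018,"tz":0,"rx":0,"ry":0,"rz":0,"gripper":1},{"tx":-0.0041,"ty":-0.1018,"tz":0,"rx":0,"ry":0,"rz":0,"gripper":1},{"tx":-0.0041,"ty":-0.1018,"tz":0,"rx":0,"ry":0,"rz":0,"gripper":1},{"tx":-0.0041,"ty":-0.1018,"tz":0,"rx":0,"ry":0,"rz":0,"gripper":1},{"tx":-0.0041,"ty":-0.1018,"tz":0,"rx":0,"ry":0,"rz":0,"gripper":1},{"tx":-0.0041,"ty":-0.1018,"tz":0,"rx":0,"ry":0,"rz":0,"gripper":1},{"tx":-0.0041,"ty":-0.1018,"tz":0,"rx":0,"ry":0,"rz":0,"gripper":1},{"tx":-0.0041,"ty":-0.1018,"tz":0,"rx":0,"ry":0,"rz":0,"gripper":1},{"tx":-0.0041,"ty":-0.1018,"tz":0,"rx":0,"ry":0,"rz":0,"gripper":1}]'

```text
time_s: 5.28
ee_pos: [511.1, 371.4, 156.6]
ee_rot: [180.0, 0.0, 8.6]
force: [-0.1, -0.1, -0.8]
gripper_width: 34.3
gripper_force: 20.0
```

send_rows --motion '[{"tx":0,"ty":0,"tz":0.08,"rx":0,"ry":0,"rz":0,"gripper":1},{"tx":0,"ty":0,"tz":0.08,"rx":0,"ry":0,"rz":0,"gripper":1},{"tx":0,"ty":0,"tz":0.04,"rx":0,"ry":0,"rz":0,"gripper":1},{"tx":0,"ty":0,"tz":0,"rx":0,"ry":0,"rz":0,"gripper":1}]'

```text
time_s: 5.78
ee_pos: [510.4, 369.1, 54.8]
ee_rot: [179.9, 0.2, 8.6]
force: [0.7, -0.6, -0.8]
gripper_width: 34.8
gripper_force: 20.0
```

```bash
python3 - <<'E'
from h import *
d=grab("side"); a=d["frame"][100:230,150:320,::-1]
cv2.imwrite("pics/s2.png",cv2.resize(a,(784,600),interpolation=cv2.INTER_CUBIC)); s=env.state(); print(s["ee_pos"],s["ee_rot"],s["qpos"])
E
```

```text
[511.48702685 369.79971601  56.40470002] [1.79955744e+02 7.66254670e-02 8.61258564e+00] [ 3.48256470e+01  3.07121659e+01  9.38001380e+01 -7.10174613e-03
  5.55759896e+01  1.16217051e+02]
```

View pics/s2.png

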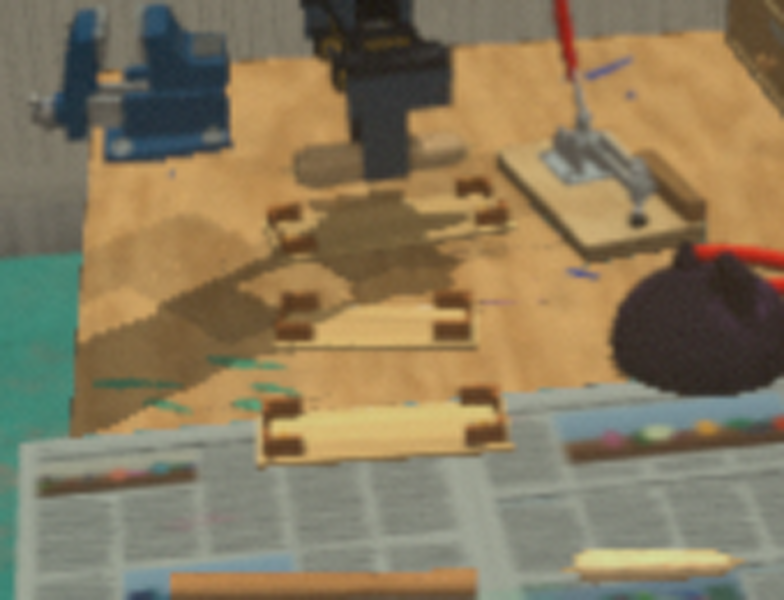

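The limb hangs over the long cradle: limb x 293–468, cradle x 267–515. I'll compare both with the model projection.

```bash
cat >> h.py <<'E'
def rect(c,a,l,w,z):
    a=np.radians(a);u=np.array([np.cos(a),np.sin(a)]);v=np.array([-u[1],u[0]])
    return [[*(np.array(c)+i*l/2*u+j*w/2*v),z] for i,j in((-1,-1),(1,-1),(1,1),(-1,1))]
E
python3 - <<'E'
from h import *
import pickle
d=pickle.load(open("side.pkl","rb"))
def cr(P): return ((proj(d,P)-[150,100])*784/170).round(0).tolist()
for n,c,a,l,w in [("long",(512,369),8.6,185,70),("mid",(484.5,69),-1.6,165,62),("short",(490,211),-6.2,145,57)]:
    print(n,"board",cr(rect(c,a,l,w,6)),"stops",cr(rect(c,a,l-8,w-8,20)))
print("limb long ends",cr([[511.5-75*.989,369.8-75*.15,64],[511.5+75*.989,369.8+75*.15,64]]))
E
```

```text
long board [[272.0, 257.0], [511.0, 223.0], [486.0, 185.0], [255.0, 218.0]] stops [[275.0, 238.0], [504.0, 205.0], [483.0, 172.0], [260.0, 203.0]]
mid board [[252.0, 460.0], [509.0, 443.0], [500.0, 394.0], [251.0, 410.0]] stops [[256.0, 438.0], [502.0, 421.0], [494.0, 379.0], [256.0, 395.0]]
short board [[264.0, 344.0], [473.0, 338.0], [472.0, 299.0], [270.0, 304.0]] stops [[269.0, 323.0], [466.0, 318.0], [466.0, 285.0], [274.0, 290.0]]
limb long ends [[280.0, 164.0], [474.0, 138.0]]
```

send_rows --motion '[{"tx":0.001,"ty":0,"tz":0.04,"rx":0,"ry":0,"rz":0,"gripper":1},{"tx":0.001,"ty":0,"tz":0.025,"rx":0,"ry":0,"rz":0,"gripper":1},{"tx":0,"ty":0,"tz":0.015,"rx":0,"ry":0,"rz":0,"gripper":1},{"tx":0,"ty":0,"tz":0,"rx":0,"ry":0,"rz":0,"gripper":1},{"tx":0,"ty":0,"tz":0,"rx":0,"ry":0,"rz":0,"gripper":1}]'

```text
time_s: 6.45
ee_pos: [513.1, 370.4, 17.5]
ee_rot: [-180.0, -0.1, 8.6]
force: [0.4, -0.4, -1.6]
gripper_width: 34.2
gripper_force: 20.0
```

send_rows --motion '[{"tx":0,"ty":0,"tz":0.007,"rx":0,"ry":0,"rz":0,"gripper":1},{"tx":0,"ty":0,"tz":0,"rx":0,"ry":0,"rz":0,"gripper":0.2},{"tx":0,"ty":0,"tz":0,"rx":0,"ry":0,"rz":0,"gripper":-0.2},{"tx":0,"ty":0,"tz":0,"rx":0,"ry":0,"rz":0,"gripper":-1},{"tx":0,"ty":0,"tz":0,"rx":0,"ry":0,"rz":0,"gripper":-1},{"tx":0,"ty":0,"tz":0,"rx":0,"ry":0,"rz":0,"gripper":-1},{"tx":0,"ty":0,"tz":-0.05,"rx":0,"ry":0,"rz":0,"gripper":-1},{"tx":0,"ty":0,"tz":-0.1,"rx":0,"ry":0,"rz":0,"gripper":-1},{"tx":0,"ty":0,"tz":-0.12,"rx":0,"ry":0,"rz":0,"gripper":-1},{"tx":0,"ty":0,"tz":-0.02,"rx":0,"ry":0,"rz":0,"gripper":-1}]'

```text
time_s: 7.7
ee_pos: [515.0, 371.7, 163.6]
ee_rot: [-179.8, -0.5, 8.6]
force: [-0.1, -0.7, -0.5]
gripper_width: 91.2
gripper_force: 0.0
```

send_rows --motion '[{"tx":-0.0051,"ty":0.1188,"tz":0,"rx":0,"ry":0,"rz":0,"gripper":-1},{"tx":-0.0051,"ty":0.1188,"tz":0,"rx":0,"ry":0,"rz":0,"gripper":-1},{"tx":-0.0051,"ty":0.1188,"tz":0,"rx":0,"ry":0,"rz":0,"gripper":-1},{"tx":-0.0051,"ty":0.1188,"tz":0,"rx":0,"ry":0,"rz":0,"gripper":-1},{"tx":-0.0051,"ty":0.1188,"tz":0,"rx":0,"ry":0,"rz":0,"gripper":-1},{"tx":-0.0051,"ty":0.1188,"tz":0,"rx":0,"ry":0,"rz":0,"gripper":-1},{"tx":-0.0051,"ty":0.1188,"tz":0,"rx":0,"ry":0,"rz":0,"gripper":-1},{"tx":-0.0051,"ty":0.1188,"tz":0,"rx":0,"ry":0,"rz":0,"gripper":-1},{"tx":-0.0051,"ty":0.1188,"tz":0,"rx":0,"ry":0,"rz":0,"gripper":-1},{"tx":-0.0051,"ty":0.1188,"tz":0,"rx":0,"ry":0,"rz":0,"gripper":-1},{"tx":-0.0051,"ty":0.1188,"tz":0,"rx":0,"ry":0,"rz":0,"gripper":-1},{"tx":-0.0051,"ty":0.1188,"tz":0,"rx":0,"ry":0,"rz":0,"gripper":-1}]'

```text
time_s: 9.2
ee_pos: [588.8, -340.9, 157.4]
ee_rot: [-179.9, 0.1, 8.6]
force: [0.7, 1.1, 0.2]
gripper_width: 91.0
gripper_force: 0.0
```

send_rows --motion '[{"tx":0,"ty":0,"tz":0.1,"rx":0,"ry":0,"rz":-0.09,"gripper":-1},{"tx":0,"ty":0,"tz":0.1,"rx":0,"ry":0,"rz":0,"gripper":-1},{"tx":0,"ty":0,"tz":0,"rx":0,"ry":0,"rz":0,"gripper":-1}]'

```text
time_s: 9.57
ee_pos: [585.7, -337.4, 53.3]
ee_rot: [-179.6, 0.5, 11.3]
force: [0.3, -0.0, 0.1]
gripper_width: 91.0
gripper_force: 0.0
```

```bash
python3 - <<'E'
from h import *
d=grab("side"); a=d["frame"][100:330,150:420,::-1]
cv2.imwrite("pics/s3.png",cv2.resize(a,(704,600),interpolation=cv2.INTER_CUBIC)); s=env.state(); print(s["ee_pos"],s["ee_rot"])
E
```

```text
[ 588.07924115 -338.52150111   56.63527248] [-179.82568341    0.19604528   11.30896714]
```

View pics/s3.png

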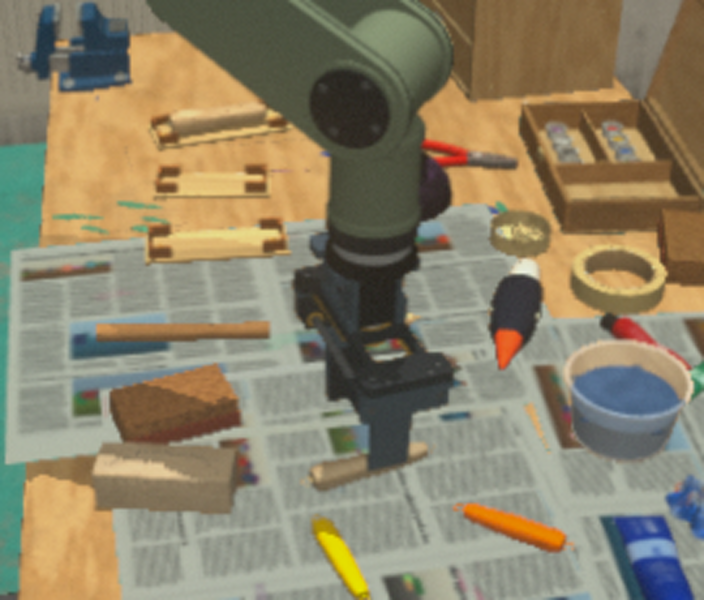

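```bash
python3 - <<'E'
from h import *
import pickle
d=pickle.load(open("side.pkl","rb"))
cr=lambda P:((proj(d,P)-[150,100])*704/270+.8).round(0).tolist()
print(cr([[597,-382,57],[606,-427+35,57]]),cr(rect((588,-338.5),11.3,131,1,11)))
P=unproj(d,(np.array([(308,484),(428,446),(462,508),(575,546),(318,522)])-.8)*270/704+[150,100],10);print(P.round(0))
E
```

```text
[[388.0, 456.0], [401.0, 462.0]] [[298.0, 481.0], [434.0, 448.0], [434.0, 447.0], [298.0, 480.0]]
[[ 532. -356.   10.]
 [ 647. -322.   10.]
 [ 659. -406.   10.]
 [ 741. -466.   10.]
 [ 534. -404.   10.]]
```

The long limb lies in its cradle, and the finger is over the middle of the mid limb, which spans (308,484)–(428,446).

send_rows --motion '[{"tx":0,"ty":0,"tz":0.055,"rx":0,"ry":0,"rz":0,"gripper":-1},{"tx":0,"ty":0,"tz":0.048,"rx":0,"ry":0,"rz":0,"gripper":-1},{"tx":0,"ty":0,"tz":0,"rx":0,"ry":0,"rz":0,"gripper":1},{"tx":0,"ty":0,"tz":0,"rx":0,"ry":0,"rz":0,"gripper":1},{"tx":0,"ty":0,"tz":0,"rx":0,"ry":0,"rz":0,"gripper":1},{"tx":0,"ty":0,"tz":0,"rx":0,"ry":0,"rz":0,"gripper":1},{"tx":0,"ty":0,"tz":0,"rx":0,"ry":0,"rz":0,"gripper":1},{"tx":0,"ty":0,"tz":0,"rx":0,"ry":0,"rz":0,"gripper":1},{"tx":0,"ty":0,"tz":0,"rx":0,"ry":0,"rz":0,"gripper":1}]' --grip_force 20

```text
time_s: 10.75
ee_pos: [589.2, -339.2, 6.9]
ee_rot: [-180.0, 0.0, 11.3]
force: [-0.9, 0.7, 0.9]
gripper_width: 25.3
gripper_force: 20.0
```

send_rows --motion '[{"tx":0,"ty":0,"tz":-0.05,"rx":0,"ry":0,"rz":0,"gripper":1},{"tx":0,"ty":0,"tz":-0.1,"rx":0,"ry":0,"rz":0,"gripper":1},{"tx":0,"ty":0,"tz":-0.1,"rx":0,"ry":0,"rz":0.215,"gripper":1},{"tx":0,"ty":0,"tz":0,"rx":0,"ry":0,"rz":0.215,"gripper":1},{"tx":-0.029,"ty":-0.1013,"tz":0,"rx":0,"ry":0,"rz":0,"gripper":1},{"tx":-0.029,"ty":-0.1013,"tz":0,"rx":0,"ry":0,"rz":0,"gripper":1},{"tx":-0.029,"ty":-0.1013,"tz":0,"rx":0,"ry":0,"rz":0,"gripper":1},{"tx":-0.029,"ty":-0.1013,"tz":0,"rx":0,"ry":0,"rz":0,"gripper":1},{"tx":-0.029,"ty":-0.1013,"tz":0,"rx":0,"ry":0,"rz":0,"gripper":1},{"tx":-0.029,"ty":-0.1013,"tz":0,"rx":0,"ry":0,"rz":0,"gripper":1},{"tx":-0.029,"ty":-0.1013,"tz":0,"rx":0,"ry":0,"rz":0,"gripper":1},{"tx":-0.029,"ty":-0.1013,"tz":0,"rx":0,"ry":0,"rz":0,"gripper":1}]'

```text
time_s: 12.25
ee_pos: [483.9, 70.6, 132.1]
ee_rot: [-180.0, -0.0, -1.6]
force: [0.7, -0.4, -0.9]
gripper_width: 25.2
gripper_force: 20.0
```

send_rows --motion '[{"tx":0,"ty":0,"tz":0.08,"rx":0,"ry":0,"rz":0,"gripper":1},{"tx":0,"ty":0,"tz":0.07,"rx":0,"ry":0,"rz":0,"gripper":1},{"tx":0,"ty":0,"tz":0,"rx":0,"ry":0,"rz":0,"gripper":1},{"tx":0,"ty":0,"tz":0,"rx":0,"ry":0,"rz":0,"gripper":1}]'

```text
time_s: 12.75
ee_pos: [485.5, 69.0, 58.0]
ee_rot: [-180.0, -0.1, -1.6]
force: [0.3, -0.9, -0.5]
gripper_width: 25.3
gripper_force: 20.0
```

```bash
python3 - <<'E'
from h import *
d=grab("side"); a=d["frame"][100:230,150:320,::-1]
cv2.imwrite("pics/s4.png",cv2.resize(a,(784,600),interpolation=cv2.INTER_CUBIC)); s=env.state(); print(s["ee_pos"],s["ee_rot"])
p=s["ee_pos"]
print(((proj(d,rect(p[:2],-1.6,110,0,p[2]+4))-[150,100])*4.61+1.8).round())
E
```

```text
[485.80363804  69.02374819  58.31084531] [-1.79981359e+02 -1.63917511e-01 -1.60718821e+00]
[[292. 358.]
 [464. 347.]
 [464. 347.]
 [292. 358.]]
```

View pics/s4.png

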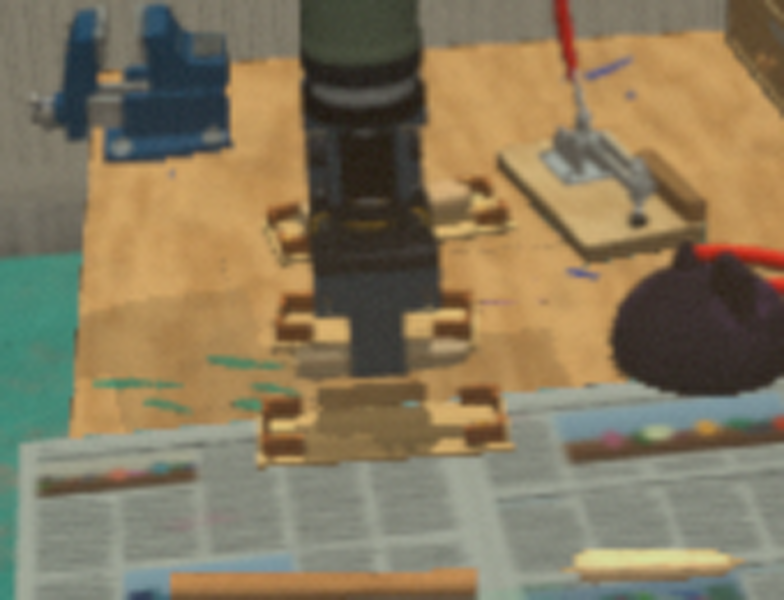

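send_rows --motion '[{"tx":0,"ty":0.003,"tz":0.045,"rx":0,"ry":0,"rz":0,"gripper":1},{"tx":0,"ty":0,"tz":0.025,"rx":0,"ry":0,"rz":0,"gripper":1},{"tx":0,"ty":0,"tz":0.0185,"rx":0,"ry":0,"rz":0,"gripper":1},{"tx":0,"ty":0,"tz":0,"rx":0,"ry":0,"rz":0,"gripper":1},{"tx":0,"ty":0,"tz":0,"rx":0,"ry":0,"rz":0,"gripper":1}]'

```text
time_s: 13.42
ee_pos: [484.8, 67.6, 12.9]
ee_rot: [180.0, -0.0, -1.6]
force: [0.5, 1.1, -0.7]
gripper_width: 25.6
gripper_force: 20.0
```

send_rows --motion '[{"tx":0,"ty":0,"tz":0,"rx":0,"ry":0,"rz":0,"gripper":0.3},{"tx":0,"ty":0,"tz":0,"rx":0,"ry":0,"rz":0,"gripper":-0.2},{"tx":0,"ty":0,"tz":0,"rx":0,"ry":0,"rz":0,"gripper":-1},{"tx":0,"ty":0,"tz":0,"rx":0,"ry":0,"rz":0,"gripper":-1},{"tx":0,"ty":0,"tz":0,"rx":0,"ry":0,"rz":0,"gripper":-1},{"tx":0,"ty":0,"tz":-0.05,"rx":0,"ry":0,"rz":0,"gripper":-1},{"tx":0,"ty":0,"tz":-0.1,"rx":0,"ry":0,"rz":0,"gripper":-1},{"tx":0,"ty":0,"tz":-0.1,"rx":0,"ry":0,"rz":0,"gripper":-1}]'

```text
time_s: 14.42
ee_pos: [484.1, 67.5, 138.8]
ee_rot: [180.0, 0.0, -1.6]
force: [0.5, 0.6, -0.4]
gripper_width: 91.1
gripper_force: 0.0
```

send_rows --motion '[{"tx":0.0612,"ty":0.0702,"tz":0,"rx":0,"ry":0,"rz":0,"gripper":-1},{"tx":0.0612,"ty":0.0702,"tz":0,"rx":0,"ry":0,"rz":0,"gripper":-1},{"tx":0.0612,"ty":0.0702,"tz":0,"rx":0,"ry":0,"rz":0,"gripper":-1},{"tx":0.0612,"ty":0.0702,"tz":0,"rx":0,"ry":0,"rz":0,"gripper":-1},{"tx":0.0612,"ty":0.0702,"tz":0,"rx":0,"ry":0,"rz":0,"gripper":-1},{"tx":0,"ty":0,"tz":0,"rx":0,"ry":0,"rz":0.28,"gripper":-1},{"tx":0,"ty":0,"tz":0.1,"rx":0,"ry":0,"rz":0,"gripper":-1},{"tx":0,"ty":0,"tz":0.06,"rx":0,"ry":0,"rz":0,"gripper":-1},{"tx":0,"ty":0,"tz":0,"rx":0,"ry":0,"rz":0,"gripper":-1},{"tx":0,"ty":0,"tz":0,"rx":0,"ry":0,"rz":0,"gripper":-1}]'

```text
time_s: 15.68
ee_pos: [633.5, -112.3, 58.9]
ee_rot: [180.0, -0.1, -10.0]
force: [-0.0, 0.3, -0.1]
gripper_width: 91.4
gripper_force: 0.0
```

```bash
python3 - <<'E'
from h import *
d=grab("side"); a=d["frame"][100:290,150:390,::-1]
cv2.imwrite("pics/s5.png",cv2.resize(a,(758,600),interpolation=cv2.INTER_CUBIC)); s=env.state(); print(s["ee_pos"],s["ee_rot"])
print(((proj(d,rect((633,-112),-10,90,0,9))-[150,100])*758/240+1).round())
E
```

```text
[ 633.82356729 -112.30273587   59.46197657] [179.99317196  -0.18885392  -9.98392814]
[[397. 384.]
 [501. 385.]
 [501. 385.]
 [397. 384.]]
```

View pics/s5.png

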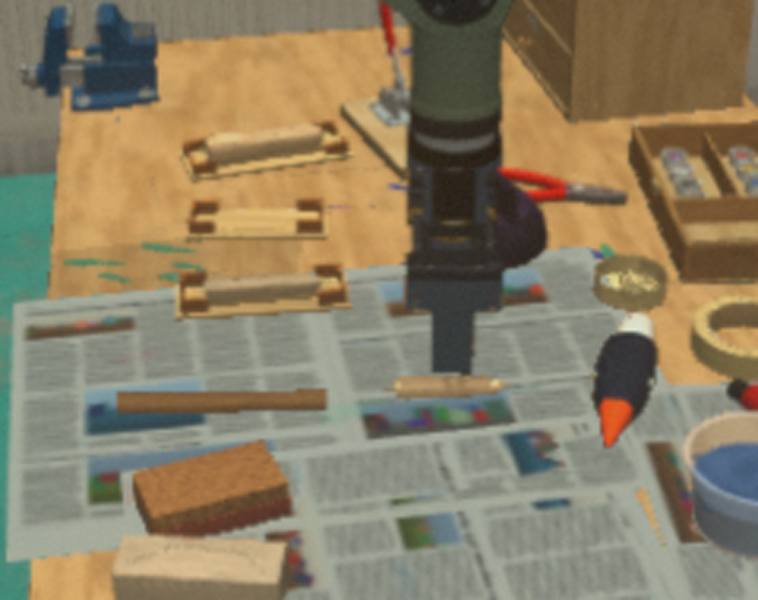

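Long and mid limbs both lie between their stops. The short limb spans (394–503, 385), right where predicted, under the gripper.

send_rows --motion '[{"tx":0,"ty":0,"tz":0.058,"rx":0,"ry":0,"rz":0,"gripper":-1},{"tx":0,"ty":0,"tz":0.051,"rx":0,"ry":0,"rz":0,"gripper":-1},{"tx":0,"ty":0,"tz":0,"rx":0,"ry":0,"rz":0,"gripper":1},{"tx":0,"ty":0,"tz":0,"rx":0,"ry":0,"rz":0,"gripper":1},{"tx":0,"ty":0,"tz":0,"rx":0,"ry":0,"rz":0,"gripper":1},{"tx":0,"ty":0,"tz":0,"rx":0,"ry":0,"rz":0,"gripper":1},{"tx":0,"ty":0,"tz":0,"rx":0,"ry":0,"rz":0,"gripper":1},{"tx":0,"ty":0,"tz":0,"rx":0,"ry":0,"rz":0,"gripper":1},{"tx":0,"ty":0,"tz":0,"rx":0,"ry":0,"rz":0,"gripper":1}]' --grip_force 20

```text
time_s: 16.85
ee_pos: [632.5, -112.1, 3.2]
ee_rot: [180.0, -0.0, -10.0]
force: [-0.1, -0.2, 0.7]
gripper_width: 24.3
gripper_force: 0.1
```

send_rows --motion '[{"tx":0,"ty":0,"tz":0,"rx":0,"ry":0,"rz":0,"gripper":1},{"tx":0,"ty":0,"tz":0,"rx":0,"ry":0,"rz":0,"gripper":1},{"tx":0,"ty":0,"tz":0,"rx":0,"ry":0,"rz":0,"gripper":1}]'

```text
time_s: 17.23
ee_pos: [632.5, -112.1, 3.2]
ee_rot: [180.0, 0.0, -10.0]
force: [-0.6, 1.0, 0.4]
gripper_width: 20.3
gripper_force: 20.0
```

send_rows --motion '[{"tx":0,"ty":0,"tz":-0.05,"rx":0,"ry":0,"rz":0,"gripper":1},{"tx":0,"ty":0,"tz":-0.1,"rx":0,"ry":0,"rz":0,"gripper":1},{"tx":0,"ty":0,"tz":-0.1,"rx":0,"ry":0,"rz":-0.127,"gripper":1},{"tx":-0.0503,"ty":-0.0871,"tz":0,"rx":0,"ry":0,"rz":0,"gripper":1},{"tx":-0.0503,"ty":-0.0871,"tz":0,"rx":0,"ry":0,"rz":0,"gripper":1},{"tx":-0.0503,"ty":-0.0871,"tz":0,"rx":0,"ry":0,"rz":0,"gripper":1},{"tx":-0.0503,"ty":-0.0871,"tz":0,"rx":0,"ry":0,"rz":0,"gripper":1},{"tx":-0.0503,"ty":-0.0871,"tz":0,"rx":0,"ry":0,"rz":0,"gripper":1},{"tx":-0.0503,"ty":-0.0871,"tz":0,"rx":0,"ry":0,"rz":0,"gripper":1},{"tx":-0.0503,"ty":-0.0871,"tz":0,"rx":0,"ry":0,"rz":0,"gripper":1}]'

```text
time_s: 18.48
ee_pos: [489.5, 211.3, 128.3]
ee_rot: [-180.0, -0.0, -6.2]
force: [0.1, -0.5, -0.7]
gripper_width: 20.5
gripper_force: 20.0
```

send_rows --motion '[{"tx":0,"ty":0,"tz":0.08,"rx":0,"ry":0,"rz":0,"gripper":1},{"tx":0,"ty":0,"tz":0.07,"rx":0,"ry":0,"rz":0,"gripper":1},{"tx":0,"ty":0,"tz":0,"rx":0,"ry":0,"rz":0,"gripper":1},{"tx":0,"ty":0,"tz":0,"rx":0,"ry":0,"rz":0,"gripper":1}]'

```text
time_s: 18.98
ee_pos: [491.3, 210.1, 54.2]
ee_rot: [-180.0, -0.1, -6.2]
force: [0.2, 1.0, -0.1]
gripper_width: 20.3
gripper_force: 20.0
```

```bash
python3 - <<'E'
from h import *
d=grab("side"); a=d["frame"][100:230,150:320,::-1]
cv2.imwrite("pics/s6.png",cv2.resize(a,(784,600),interpolation=cv2.INTER_CUBIC)); s=env.state(); print(s["ee_pos"],s["ee_rot"])
p=s["ee_pos"]
print(((proj(d,rect(p[:2],-6.2,90,0,p[2]+5))-[150,100])*4.61+1.8).round())
E
```

```text
[491.60335435 210.21544779  54.66730994] [-1.79925204e+02 -1.54073079e-01 -6.19627695e+00]
[[305. 257.]
 [435. 254.]
 [435. 254.]
 [305. 257.]]
```

View pics/s6.png

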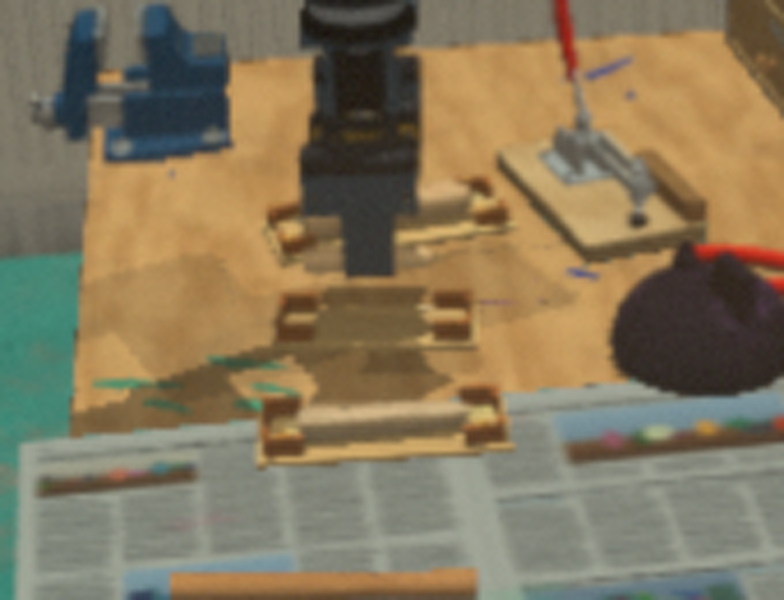

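The limb spans x 304–434 and the cradle 277–475, so I shift +3 mm in x and −2 mm in y, then lower.

send_rows --motion '[{"tx":0.006,"ty":0.004,"tz":0.02,"rx":0,"ry":0,"rz":0,"gripper":1},{"tx":0,"ty":0,"tz":0.03,"rx":0,"ry":0,"rz":0,"gripper":1},{"tx":0,"ty":0,"tz":0.025,"rx":0,"ry":0,"rz":0,"gripper":1},{"tx":0,"ty":0,"tz":0.0125,"rx":0,"ry":0,"rz":0,"gripper":1},{"tx":0,"ty":0,"tz":0,"rx":0,"ry":0,"rz":0,"gripper":1},{"tx":0,"ty":0,"tz":0,"rx":0,"ry":0,"rz":0,"gripper":1}]'

```text
time_s: 19.77
ee_pos: [493.1, 207.6, 9.2]
ee_rot: [180.0, 0.0, -6.2]
force: [0.4, 0.0, -0.5]
gripper_width: 20.6
gripper_force: 20.0
```

send_rows --motion '[{"tx":0,"ty":0,"tz":0,"rx":0,"ry":0,"rz":0,"gripper":0.4},{"tx":0,"ty":0,"tz":0,"rx":0,"ry":0,"rz":0,"gripper":-0.2},{"tx":0,"ty":0,"tz":0,"rx":0,"ry":0,"rz":0,"gripper":-1},{"tx":0,"ty":0,"tz":0,"rx":0,"ry":0,"rz":0,"gripper":-1},{"tx":0,"ty":0,"tz":0,"rx":0,"ry":0,"rz":0,"gripper":-1},{"tx":0,"ty":0,"tz":-0.05,"rx":0,"ry":0,"rz":0,"gripper":-1},{"tx":0,"ty":0,"tz":-0.1,"rx":0,"ry":0,"rz":0,"gripper":-1},{"tx":0,"ty":0,"tz":-0.1,"rx":0,"ry":0,"rz":0,"gripper":-1},{"tx":0,"ty":0,"tz":-0.1,"rx":0,"ry":0,"rz":0,"gripper":-1}]'

```text
time_s: 20.9
ee_pos: [492.8, 207.5, 186.0]
ee_rot: [180.0, -0.0, -6.2]
force: [-0.2, -0.7, -0.0]
gripper_width: 91.2
gripper_force: 0.0
```

send_rows --motion '[{"tx":0,"ty":0.1,"tz":0,"rx":0,"ry":0,"rz":0,"gripper":-1},{"tx":0,"ty":0.1,"tz":0,"rx":0,"ry":0,"rz":0,"gripper":-1},{"tx":0,"ty":0.1,"tz":0,"rx":0,"ry":0,"rz":0,"gripper":-1},{"tx":0,"ty":0.1,"tz":0,"rx":0,"ry":0,"rz":0,"gripper":-1},{"tx":0,"ty":0.1,"tz":0,"rx":0,"ry":0,"rz":0,"gripper":-1},{"tx":0,"ty":0.1,"tz":0,"rx":0,"ry":0,"rz":0,"gripper":-1},{"tx":0,"ty":0.1,"tz":0,"rx":0,"ry":0,"rz":0,"gripper":-1},{"tx":0,"ty":0.1,"tz":0,"rx":0,"ry":0,"rz":0,"gripper":-1},{"tx":0,"ty":0.1,"tz":0,"rx":0,"ry":0,"rz":0,"gripper":-1},{"tx":0,"ty":0,"tz":0,"rx":0,"ry":0,"rz":0,"gripper":-1},{"tx":0,"ty":0,"tz":0,"rx":0,"ry":0,"rz":0,"gripper":-1}]'

```text
time_s: 22.28
ee_pos: [444.4, -239.3, 184.3]
ee_rot: [-180.0, 0.0, -6.2]
force: [0.7, 0.1, 0.2]
gripper_width: 91.3
gripper_force: 0.0
```

```bash
python3 - <<'E'
from h import *
d=grab("top"); a=d["frame"][155:235,110:240,::-1]
b=grab("side")["frame"][110:205,190:270,::-1]
a=cv2.resize(a,(560,345),interpolation=cv2.INTER_CUBIC)
b=cv2.resize(b,(290,345),interpolation=cv2.INTER_CUBIC)
cv2.imwrite("pics/f.png",cv2.resize(np.hstack([a,b]),(800,325)))
E
```

```text
(no output)
```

View pics/f.png

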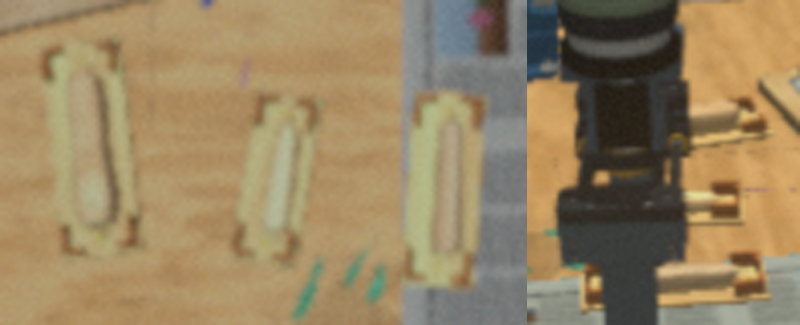

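The top view shows all three limbs lying flat between their stops: long at (92,150), short at (281,175), mid at (449,185).

```bash
python3 -c "
from workcell import env
print(env.job_done())"
```

```text
the job is handed in; nothing more can be done
None
```

I laid the long, mid and short limbs flat in their matching cradles, in that order, left everything else alone, and handed the job in at about 22 s of the 88 s allowed; the hand-in returned no verdict.

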